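# Set the iris ring to the red marker and take the reading

## Task

On the round light box, push the orange lever gently around its arc from one side with a fingertip, without pinching it, until its pointer points at the middle of the red marker on the dial. Then, with the ring left set there, press the green button fully down and let it go. Do not press the yellow button, and leave the other things on the bench where they are.

Things in the scene. Friction and masses are not known exactly. Their poses are not given: they have to be found in the camera images.
- ring_centre (a point): Centre of the top face of the black rotating iris ring (100 mm diameter, top 56 mm above the bench) on a round grey light box with a cream dial (260 mm diameter, dial face 41 mm above the bench). The ring turns about the vertical axis through this point. The frame turns with the ring: the lever and its pointer lie along its -x direction, z is up. The light box is fixed to the bench, its position and yaw vary.
- ring (a joint): Angle of the iris ring in rad, positive counter-clockwise seen from above, 0 with the lever at the middle of the printed scale; stops at -1.3 and +1.3. Dry friction (about 2 N at the paddle) holds it wherever it is left; it does not spring back.
- paddle (a point): Middle of the upright orange paddle on the lever, 62 mm from the ring's axis, 76 mm above the bench. The paddle is the part to push: 27 mm long radially, 12 mm thick along the arc, standing from 56 mm to 99 mm above the bench on a flat steel arm whose top is 56 mm above the bench. Pressing both of its flat sides at once counts as pinching. Nothing else on the light box is higher than 58 mm.
- pointer (a point): Tip of the black pointer nib at the outer end of the lever arm, 82 mm from the ring's axis, 48 mm above the bench. Ring axis, paddle and pointer lie on one radial line.
- red_mark (a point): Centre of the top of the red round marker, 20 mm diameter, 6 mm high, fixed on the dial 80 to 120 mm from the ring's axis, on either side of the lever. The setting is right when the line from the ring's axis through the pointer passes over the middle of it.
- blue_mark (a point): Centre of the top of the blue round marker, otherwise like the red one, on the other side of the lever: not the setting wanted.
- measure_top (a point): Centre of the top of the green push button (32 mm diameter, its top 12 mm above its box) on a small fixed grey box (80 x 70 x 32 mm), left or right of the light box. It is pressed straight down.
- measure (a joint): Travel of the green button in m: 0 up, 0.006 fully down; springs back; about 5 N when fully down.
- reset_top (a point): Centre of the top of the yellow push button on a like box on the other side: not to be pressed.
- reset (a joint): Travel of the yellow button in m: 0 up, 0.006 fully down.
- board: Loose green circuit board, 80 x 110 mm, 22 mm high on four brass standoffs. Origin under its centre.
- tray: Loose blue parts tray, 90 x 110 x 25 mm. Origin under its centre.
- driver: Loose screwdriver with a red handle, 170 mm long, lying along its x axis. Origin at its underside, near the middle.
- probe: Loose black test probe, 133 mm long, 16 mm thick, lying along its x axis. Origin at its underside near the middle.
- spool: Loose metal solder spool, 54 mm diameter, 40 mm high, standing. Origin under its centre.
- spray: Loose blue can, 54 mm diameter, 160 mm high, standing. Origin under its centre.
- attenuator: Loose metal plug-in attenuator, 18 mm diameter, 45 mm high, standing. Origin under its centre.
- foot: Loose red plastic foot block, 60 x 60 x 50 mm. Origin under its centre.
Things that resemble listed ones, but are neither listed nor needed, are in the scene too. What is shaped like the part that bears measure_top but purple is not meant. What is shaped like the part that bears reset_top but blue is not meant.

How it is judged:
On the way, in this order (a step that is already met when the one before it is completed fails the run):
1. the lever's pointer points at the red marker and the ring is at rest (y of red_mark in the frame of ring_centre between -0.006 and 0.006 m and x of red_mark in the frame of ring_centre below 0 m and velocity of joint ring between -0.03 and 0.03 rad/s), for 0.3 s.
2. the green button is pressed down while the ring is set (y of red_mark in the frame of ring_centre between -0.006 and 0.006 m and x of red_mark in the frame of ring_centre below 0 m and value of joint measure above 0.0045 m), for 0.05 s.
3. the green button is let go (value of joint measure below 0.0015 m), for 0.1 s.
At the end, for the whole second after the job is handed in: The ring is at rest with the line from its axis through the pointer passing within 6 mm of the red marker's centre, and both buttons are up; the green one was pressed at least 4.5 mm after the ring had been set (all of step 1 and value of joint each of measure, reset below 0.0015 m); the robot touches nothing.
It fails at once if the green button is pressed while the pointer is off the red marker (value of joint measure above 0.003 m and not (y of red_mark in the frame of ring_centre between -0.006 and 0.006 m and x of red_mark in the frame of ring_centre below 0 m)).
It fails at once if the yellow button is pressed (value of joint reset above 0.003 m).
It fails at once if the paddle is pinched: both its sides are pressed at once (contact force between the fingers and ring_c3 above 1.5 N and contact force between the fingers and ring_c4 above 1.5 N).
It fails at once if the paddle is pushed with more than 25 N (contact force between the fingers and ring_c2 above 25 N or contact force between the fingers and ring_c3 above 25 N or contact force between the fingers and ring_c4 above 25 N).
It fails at once if another thing on the bench is moved more than 20 mm, lifted or carried (distance of any of board, tray, driver, probe, spool, spray, attenuator, foot from where it was at the start of the episode above 0.02 m).
It also fails if it takes over 48 s, if anything falls off the work surface, if the arm or the gripper's body presses on something with over 40 N, if the wrist force passes 120 N, or if a joint passes its speed limit or range.

## Robot

A 6-joint arm with a two-finger parallel gripper is mounted at the origin on the work surface. World frame = base frame: x ahead of the robot, y to its left, z up, the work surface at z = 0. Lengths are in m, angles in rad, forces in N, time in s.
With the tool pointing down it reaches from about 0.275 to 0.75 m from the base axis. Payload 10.2 kg.
Tool frame: the origin (TCP) lies on the mounting face of the last link; the fingertips stand 166 mm ahead of it and the grasp point (between the pads) lies 147 mm ahead of it (r.pinch_z is the z of the grasp point in the tool frame, in m); z points along the fingers, y is the line along which they close (so a half turn about z gives the same grasp; the last joint's range is limited). The gripper opens to 88 mm and grips with 3 to 60 N. Pads are 18 mm wide; open, the fingers measure 123 mm over their backs; the gripper's body (75 mm by 187 mm) begins 45 mm behind the grasp point.
Start: joints at [-1.518, 0.313, 1.498, -0, 1.331, -0.223], TCP at [0.143, -0.505, 0.405] pointing down, gripper open.
Joint ranges: [-2.94, 2.94], [-0.97, 2.17], [0.19, 2.56], [-1.23, 4.37], [0.02, 3.11], [-2.88, 2.88]. Speed limits (rad/s): [2.39, 2.39, 3.01, 3.14, 3.14, 3.14].

## Interface

Orientations are given as a unit quaternion [x, y, z, w].
In Python, from plant import r gives the robot as it stands.
- The arm moves only by the tool carry_out, never from a script. Its argument "plan" is text: rows parted by semicolons, each of 5 numbers parted by spaces: the finger opening in cm, from 0 to 8.81, then the shift along the tool's x, y, z in cm, then the turn about the tool's z in rad. In form: hand dx dy dz turn; .... A call has 1 to 20 rows; each row shifts and turns the commanded pose from where the row before left it, along the tool's axes as they then stand; what a row does not reach is not made up. A row lasts 1/8 s, in which the tool goes at most 62.5 mm and 10.7 degrees, less where a joint would pass 70% of its speed; a pose out of reach is approached as far as the arm can. A call is refused whole if a number of a shift passes 6.25 or a number of a turn 0.188, either way. A call with a gripper value outside its range is refused whole. The fingers move at their own pace and stop on an object; "force" is the grip in N (left out, the last holds). Time passes only in rows, so rows that do not move let the fingers close. It gives the time, the measured TCP pose, the force, the opening and the grip force at its end, in the units of the state.
- r.get_obs(): the state, without advancing time (a new reading comes with each control period).
- r.grab_frame(name): name is "scene" or "side" or "wrist"; returns the picture (400x640x3 uint8, blue, green, red); there is no depth.
- r.camera_params(name): a dict with "fovy" (degrees; the focal length in pixels is half the picture's height over the tangent of half this angle, whatever the lens; pixels are square), "cx", "cy" (the principal point, pixels), "view" (4x4, takes a point from world to camera coordinates). Camera axes: x right, y up, looking along -z (the intrinsics and any distortion apply to the point x, -y, -z); pixel columns grow to the right and rows downward; lengths in m; the calibration is good to about 2 mm. The wrist camera is an equidistant fisheye: a pixel r from the principal point sees the ray r / f radians off the axis. A picture is of the moment at which its call begins: read the wrist's pose just before it. camera_params takes no time and is no camera call; for the wrist camera it gives the pose at the moment of the call.
- r.finish_job(): hands the job in; it is judged then, once.
The state is a dict: "clock": time; "q": joint angles; "dq": joint speeds; "joint_efforts": joint torques, N m; "position": TCP position; "orientation": TCP orientation; "contact_force": force on the tool from outside, world axes, zero at the start; "torque": the same for the moment, N m; "grip_width": finger opening in m; "grasp_force": force on a finger pad.
Only numpy, scipy, OpenCV 4.12 (cv2) and the standard library are available. Lean on these libraries where they do the work, as an engineer would, in place of code of your own. Each camera call takes 0.05 s, during which the arm holds its last target. There are 200 camera calls.

## Working session

There is one attempt and no reset: what is moved stays moved. The work goes in short steps, Python scripts to look and compute and a tool call to move; the robot and the scene stay as the last step left them, time stands still between calls to the robot, and variables do not carry over. Pictures are saved under pics/ and viewed, at most 10 in all, crops included, and the job is handed in when it is done.

Besides the shell and the picture viewer there is one more tool, called after ">>>" as a command line: name --argument value ..., lists and objects as JSON in quotes. carry_out: Moves the arm, as the interface text tells. Its arguments: {"type":"object","properties":{"plan":{"type":"string"},"force":{"type":"number"}},"required":["plan"]}

```bash
mkdir -p pics; cat > h.py <<'E'
import numpy as np, cv2
from plant import r
def ray(name,u,v,cp=None):
    cp=cp or r.camera_params(name); f=200/np.tan(np.radians(cp["fovy"])/2)
    a=np.array([u-cp["cx"],v-cp["cy"]])
    if name=="wrist":
        R=np.hypot(*a); t=R/f; d=np.array([*(a/max(R,1e-9)*np.sin(t)),np.cos(t)])
    else: d=np.array([*(a/f),1])
    V=np.linalg.inv(np.array(cp["view"])); d=V[:3,:3]@(d*[1,-1,-1]); return V[:3,3],d
def onz(name,u,v,z,cp=None):
    o,d=ray(name,u,v,cp); return o+d*(z-o[2])/d[2]
def tri(rays):
    A=0;b=0
    for o,d in rays:
        d=d/np.linalg.norm(d);P=np.eye(3)-np.outer(d,d);A=A+P;b=b+P@o
    return np.linalg.solve(A,b)
E
python3 - <<'E'
from h import *
for n in ("scene","side","wrist"):
    cp=r.camera_params(n); im=r.grab_frame(n); cv2.imwrite(f"pics/{n}0.png",im)
    print(n,{k:v for k,v in cp.items() if k!="view"},np.linalg.inv(np.array(cp["view"])).round(3).tolist())
o=r.get_obs();print(o["clock"],o["position"],o["orientation"])
E
```

```text
scene {'fovy': 51.594755131305774, 'cx': 314.3100095064988, 'cy': 200.408104351718} [[0.753, -0.381, 0.536, 1.114], [0.657, 0.423, -0.623, -0.714], [0.011, 0.822, 0.569, 0.714], [0.0, 0.0, 0.0, 1.0]]
side {'fovy': 49.44487011592764, 'cx': 323.5763590282487, 'cy': 196.50556388397402} [[-0.999, 0.044, -0.03, 0.47], [-0.051, -0.618, 0.785, 0.861], [0.016, 0.785, 0.619, 0.746], [0.0, 0.0, 0.0, 1.0]]
wrist {'fovy': 65.70646984690485, 'cx': 324.081107419723, 'cy': 198.92565199303567} [[0.273, 0.923, 0.273, 0.213], [-0.962, 0.262, 0.076, -0.485], [-0.001, -0.283, 0.959, 0.384], [0.0, 0.0, 0.0, 1.0]]
0.15 [ 0.14295873 -0.50513164  0.40430224] [ 9.90509463e-01  1.37443645e-01  4.09952292e-05 -4.96976428e-04]
```

View pics/scene0.png

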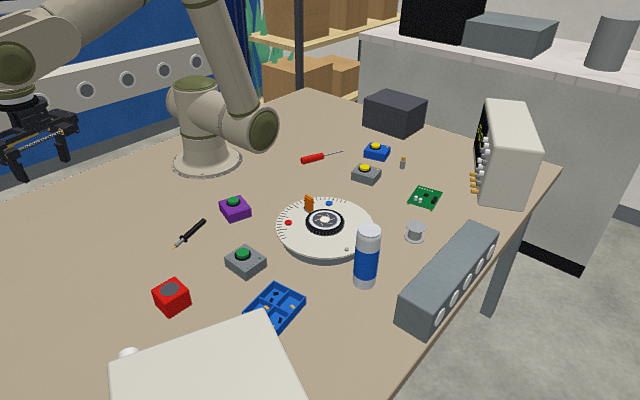

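View pics/side0.png

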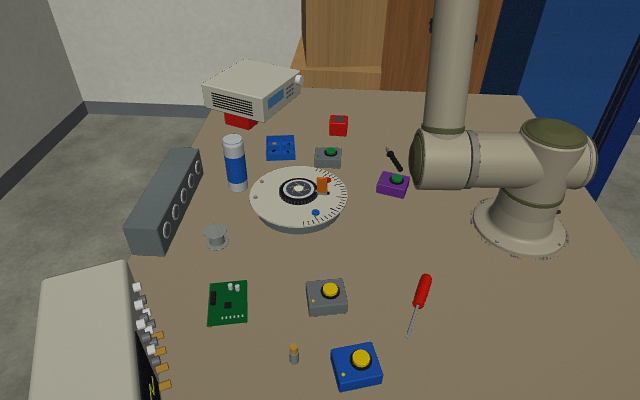

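The scene view shows the dial at (325,225), paddle (309,204), red mark (289,223), blue mark (329,203) and the green button on the grey box at (243,254). In the side view the dial is at (299,192), paddle (322,185), red mark (328,180), blue mark (316,212) and green button (330,152).

```bash
cat > m.py <<'E'
from h import *
from scipy.optimize import least_squares
seeds={"scene":dict(red=(289,223),blue=(329,203),paddle=(309,204),green=(243,253),yellow=(365,168)),
"side":dict(red=(328,180),blue=(316,212),paddle=(322,185),green=(330,152),yellow=(330,290))}
hue=dict(red=(174,5),blue=(105,125),paddle=(6,19),green=(45,85),yellow=(20,33))
Z=dict(red=.047,blue=.047,paddle=.0775,green=.044,yellow=.044)
rays={}
for n in ("scene","side"):
    im=cv2.imread(f"pics/{n}0.png");h=cv2.cvtColor(im,cv2.COLOR_BGR2HSV).astype(int)
    for k,(u,v) in seeds[n].items():
        a,b=hue[k];H=h[...,0];m=((H>=a)&(H<=b)) if a<b else ((H>=a)|(H<=b))
        m=m&(h[...,1]>130)&(h[...,2]>50)
        w=np.zeros_like(m);w[v-14:v+15,u-14:u+15]=1;ys,xs=np.nonzero(m&w)
        c=(xs.mean(),ys.mean());rays.setdefault(k,[]).append(ray(n,*c))
        print(n,k,len(xs),np.round(c,1),onz(n,*c,Z[k]).round(4))
    # dial: cream region
    m=((h[...,1]<50)&(h[...,2]>185)).astype(np.uint8)
    cx,cy=(325,229) if n=="scene" else (299,192)
    w=np.zeros_like(m);w[cy-45:cy+45,cx-56:cx+56]=1;m=m*w
    if n=="scene": m[225:,352:]=0
    else: m[:,:249]=0
    cnt=max(cv2.findContours(m,0,1)[0],key=cv2.contourArea)
    hull=cv2.convexHull(cnt)[:,0]
    P=np.array([onz(n,*p,.041)[:2] for p in hull])
    s=least_squares(lambda q:np.hypot(*(P-q[:2]).T)-q[2],[*P.mean(0),.13],loss="soft_l1",f_scale=.002)
    print(n,"dial",s.x.round(4),np.abs(s.fun).max())
    s=least_squares(lambda q:np.hypot(*(P-q[:2]).T)-.13,P.mean(0),loss="soft_l1",f_scale=.002);print(s.x.round(4))
    # black ring
    m=(h[...,2]<60)&(h[...,1]<120);w=np.zeros_like(m);cy2=cy-7 if n=='scene' else cy-2
    w[cy2-18:cy2+18,cx-24:cx+24]=1;mm=(m&w).astype(np.uint8)
    cnt=max(cv2.findContours(mm,0,1)[0],key=cv2.contourArea);print("ring bbox",cv2.boundingRect(cnt))
    cv2.imwrite(f"pics/{n}c.png",cv2.resize(im[cy-55:cy+55,cx-100:cx+70],None,fx=4,fy=4,interpolation=2))
for k in rays:print(k,tri(rays[k]).round(4))
E
python3 m.py; python3 -c "
import cv2,numpy as np
cv2.imwrite('pics/c.png',np.vstack([cv2.resize(cv2.imread(f'pics/{n}c.png'),(464,300)) for n in('scene','side')]))"
```

```text
scene red 30 [287.9 222. ] [ 0.5001 -0.1047  0.047 ]
scene blue 25 [328.6 202.8] [0.5238 0.035  0.047 ]
scene paddle 127 [308.2 202.9] [ 0.5105 -0.0362  0.0775]
scene green 115 [242.1 252.9] [ 0.5    -0.2623  0.044 ]
scene yellow 65 [364.4 167.2] [0.4799 0.2703 0.044 ]
scene dial [ 0.5723 -0.0404  0.1303] 0.008587636209654859
[ 0.5722 -0.0405]
ring bbox (306, 213, 38, 23)
side red 18 [328.4 179.4] [ 0.4942 -0.1013  0.047 ]
side blue 40 [315.1 212. ] [0.5214 0.0384 0.047 ]
side paddle 155 [321.5 184.5] [ 0.5098 -0.0359  0.0775]
side green 62 [330.3 150.8] [ 0.4948 -0.2523  0.044 ]
side yellow 183 [330. 289.] [0.4749 0.277  0.044 ]
side dial [ 0.5737 -0.0655  0.0108] 0.0015146743198431907
[ 0.5929 -0.1938]
ring bbox (279, 178, 39, 27)
red [ 0.4958 -0.1026  0.0448]
blue [0.5219 0.0368 0.0454]
paddle [ 0.51   -0.036   0.0773]
green [ 0.4953 -0.2592  0.0394]
yellow [0.4758 0.275  0.0408]
```

View pics/c.png

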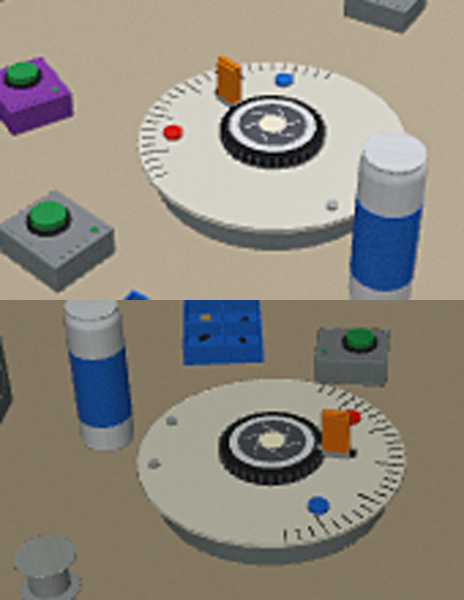

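>>> carry_out --plan "0 4.16 -3.34 0 0;0 4.16 -3.34 0 0;0 4.16 -3.34 0 0;0 4.16 -3.34 0 0;0 4.16 -3.34 0 0;0 4.16 -3.34 0 0;0 4.16 -3.34 0 0;0 4.16 -3.34 0 0;0 4.16 -3.34 0 0;0 4.16 -3.34 0 0;0 4.16 -3.34 0 0;0 4.16 -3.34 0 0;0 0 0 0 0.175;0 0 0 0 0.175;0 0 0 0 0;0 0 0 0 0" --force 20

```text
clock: 2.15
position: [0.5141, 0.0163, 0.4046]
orientation: [0.999, -0.036, -0.0, -0.0]
contact_force: [0.0, -0.4, -0.8]
grip_width: 0.0003
grasp_force: 0.0
```

```bash
cat >> h.py <<'E'
from scipy.spatial.transform import Rotation as Ro
def st():
    o=r.get_obs();R=Ro.from_quat(o["orientation"]).as_matrix();p=np.array(o["position"])
    print("t",round(o["clock"],2),"p",p.round(4),"yawx",round(np.arctan2(R[1,0],R[0,0]),3),"z",R[:,2].round(3),"F",np.round(o["contact_force"],2),"w",round(o["grip_width"],4))
    return p,R
E
python3 - <<'E'
from h import *
p,R=st()
print("can",onz("side",237,190,0),onz("scene",368,232,.16),onz("side",233,140,.16))
tgt=np.array([.514,.017,.24]);print("go",(R.T@(tgt-p)*100).round(2))
cp=r.camera_params("wrist");cv2.imwrite("pics/w1.png",r.grab_frame("wrist"))
import json;json.dump({k:np.array(v).tolist() for k,v in cp.items() if k in("fovy","cx","cy","view")},open("w1.json","w"))
E
```

```text
t 2.15 p [0.5141 0.0163 0.4046] yawx -0.071 z [-0.  0. -1.] F [ 0.01 -0.42 -0.83] w 0.0003
can [ 0.75029683 -0.0968897   0.        ] [ 0.75495386 -0.11945068  0.16      ] [ 0.74437191 -0.10149919  0.16      ]
go [-1.000e-02 -6.000e-02  1.646e+01]
```

View pics/w1.png

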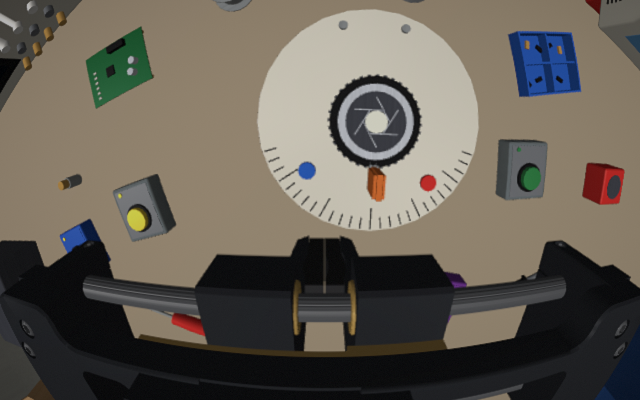

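The wrist view shows the hub at (376,121), paddle (376,184), red mark (428,183), blue mark (307,170) and green button (529,179), all unobstructed. I'll refine the positions from this view.

```bash
cat > w.py <<'E'
from h import *
import json,sys
from scipy.optimize import least_squares
tag=sys.argv[1]
im=cv2.imread(f"pics/{tag}.png");cp=json.load(open(f"{tag}.json"));h=cv2.cvtColor(im,cv2.COLOR_BGR2HSV).astype(int);H=h[...,0]
def at(p,z):
    cp_=cp;V=np.array(cp["view"]);f=200/np.tan(np.radians(cp["fovy"])/2)
    c=V[:3,:3]@np.array([*p,z])+V[:3,3];q=np.array([c[0],-c[1],-c[2]]);t=np.arctan2(np.hypot(q[0],q[1]),q[2])
    return q[:2]/np.hypot(q[0],q[1])*t*f+[cp["cx"],cp["cy"]]
res={}
for k,p,z,m in (("red",(.498,-.104),.047,(H>=174)|(H<=5)),("blue",(.522,.036),.047,(H>100)&(H<125)),("green",(.4975,-.257),.044,(H>45)&(H<85)),("yellow",(.476,.275),.044,(H>20)&(H<33))):
    u,v=at(p,z);w=np.zeros(H.shape,np.uint8);cv2.circle(w,(int(u),int(v)),25,1,-1)
    ys,xs=np.nonzero(m&(h[...,1]>120)&(h[...,2]>50)&(w>0))
    if len(xs)<20: print(k,"unseen");continue
    P=np.array([onz("wrist",a,b,z,cp)[:2] for a,b in zip(xs,ys)])
    res[k]=P.mean(0);print(k,len(xs),P.mean(0).round(4),"size",np.ptp(P,axis=0).round(4))
u,v=at((.572,-.041),.041)
m=((h[...,1]<60)&(h[...,2]>150)).astype(np.uint8)
n,l,s,c=cv2.connectedComponentsWithStats(m)
i=1+np.argmax([s[j,4]*(abs(c[j]-[u,v]).max()<60) for j in range(1,n)])
ct=max(cv2.findContours((l==i).astype(np.uint8),0,1)[0],key=cv2.contourArea);hu=cv2.convexHull(ct)[:,0]
P=np.array([onz("wrist",*p,.041,cp)[:2] for p in hu if 3<p[1]<396])
s=least_squares(lambda q:np.hypot(*(P-q[:2]).T)-q[2],[.572,-.041,.13],loss="soft_l1",f_scale=.001)
print("dial",s.x.round(4),np.abs(s.fun).max().round(4));c=s.x[:2]
ang=lambda d:np.arctan2(-d[1],-d[0])
for k in("red","blue"):
    if k in res:d=res[k]-c;print(k,"r",np.hypot(*d).round(4),"angle",ang(d).round(4))
# paddle orange: top edge pixels
u,v=at(c,.05)
w=np.zeros(H.shape,np.uint8);cv2.circle(w,(int(u),int(v)),120,1,-1)
ys,xs=np.nonzero((H>=6)&(H<=19)&(h[...,1]>130)&(h[...,2]>60)&(w>0));print("orange px",len(xs),np.mean(xs),np.mean(ys))
P=np.array([onz("wrist",a,b,.0775,cp)[:2] for a,b in zip(xs,ys)]).mean(0)-c;print("paddle r",np.hypot(*P).round(4),"angle",ang(P).round(4))
# bright orange top face (z=.099): brightest cluster
V=h[ys,xs,2];print("V pct",np.percentile(V,[5,25,50,75,95]))
E
python3 w.py w1; python3 -c "
import cv2
im=cv2.imread('pics/w1.png');cv2.imwrite('pics/w1c.png',cv2.resize(im[150:235,340:450],None,fx=7,fy=7,interpolation=2))"
```

```text
red 196 [ 0.498  -0.1035] size [0.0183 0.0188]
blue 211 [0.5212 0.0358] size [0.0182 0.018 ]
green 353 [ 0.4955 -0.2562] size [0.0303 0.0344]
yellow 385 [0.4758 0.2707] size [0.0317 0.0357]
dial [ 0.5706 -0.0423  0.1301] 0.0006
red r 0.0949 angle 0.6995
blue r 0.0924 angle -1.0062
orange px 478 376.010460251046 183.48744769874477
paddle r 0.0625 angle -0.0894
V pct [ 77.85 112.   171.   188.   192.  ]
```

View pics/w1c.png

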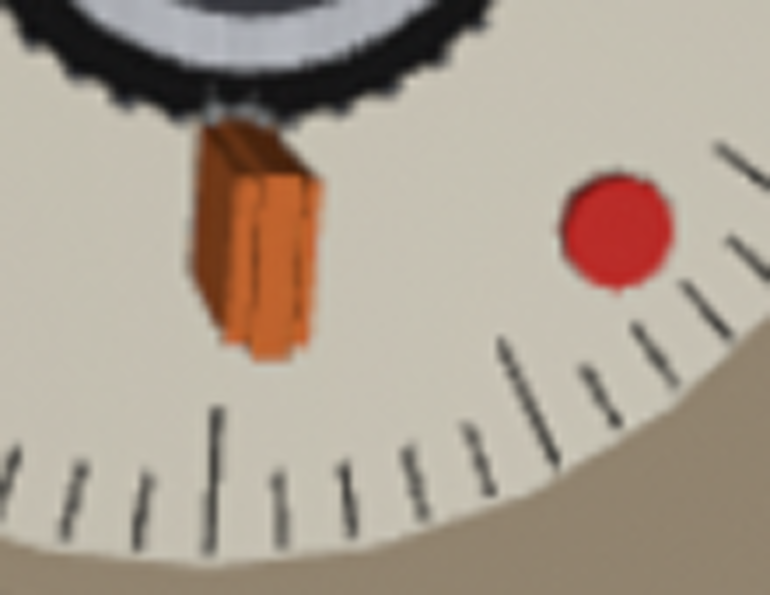

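>>> carry_out --plan "0 0 0 4.1 0;0 0 0 4.1 0;0 0 0 4.1 0;0 0 0 4.1 0;0 0 0 0 0;0 0 0.6 0 0;0 0 0.6 0 0;0 0 0.6 0 0;0 0 0.3 0 0;0 0 0.3 0 0;0 0 0 0 0"

```text
clock: 3.58
position: [0.5124, -0.0077, 0.2408]
orientation: [0.999, -0.037, 0.0, -0.0]
contact_force: [1.0, 0.7, -0.7]
grip_width: 0.0003
grasp_force: 0.0
```

```bash
cat > shot.py <<'E'
from h import *
import json,sys
st();cp=r.camera_params("wrist");t=sys.argv[1];cv2.imwrite(f"pics/{t}.png",r.grab_frame("wrist"))
json.dump({k:np.array(v).tolist() for k,v in cp.items() if k in("fovy","cx","cy","view")},open(f"{t}.json","w"))
E
python3 shot.py w2
```

```text
t 3.58 p [ 0.5124 -0.0077  0.2408] yawx -0.074 z [ 0.  0. -1.] F [ 1.01  0.69 -0.72] w 0.0003
```

View pics/w2.png

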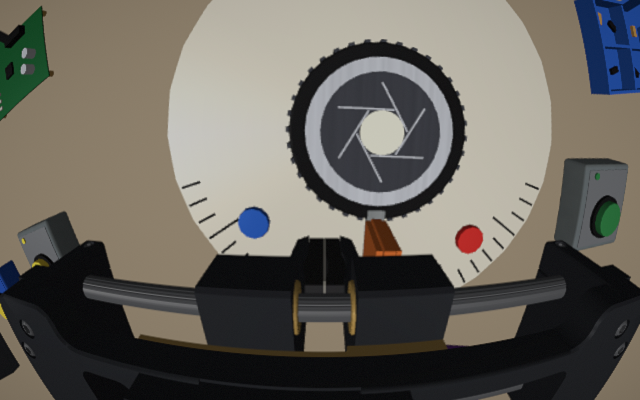

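The fingertips (right edge at u≈356) are a few mm short of the paddle (u≈366), on the blue side. I'll push around most of the arc.

>>> carry_out --plan "0 0 0.3 0 0;0 0 0.3 0 0;0 -0.1 0.31 0 -0.05;0 -0.1 0.31 0 -0.05;0 -0.1 0.31 0 -0.05;0 -0.1 0.31 0 -0.05;0 -0.1 0.31 0 -0.05;0 -0.1 0.31 0 -0.05;0 -0.1 0.31 0 -0.05;0 -0.1 0.31 0 -0.05;0 -0.1 0.31 0 -0.05;0 -0.1 0.31 0 -0.05;0 -0.1 0.31 0 -0.05;0 -0.1 0.31 0 -0.05;0 0 0 0 0;0 0 0 0 0"

```text
clock: 5.62
position: [0.5076, -0.0517, 0.2407]
orientation: [0.966, 0.259, 0.0, -0.0]
contact_force: [-0.4, 0.8, 0.2]
grip_width: 0.0002
grasp_force: 0.3
```

```bash
python3 shot.py w3;python3 - <<'E'
from h import *
im=cv2.imread("pics/w3.png");im2=r.grab_frame("scene")[150:290,220:420];cv2.imwrite("pics/w3c.png",np.vstack([im[0:300],cv2.resize(im2,(640,448))[:290]]))
E
```

```text
t 5.62 p [ 0.5076 -0.0517  0.2407] yawx 0.525 z [ 0.  0. -1.] F [-0.4   0.84  0.15] w 0.0002
```

View pics/w3c.png

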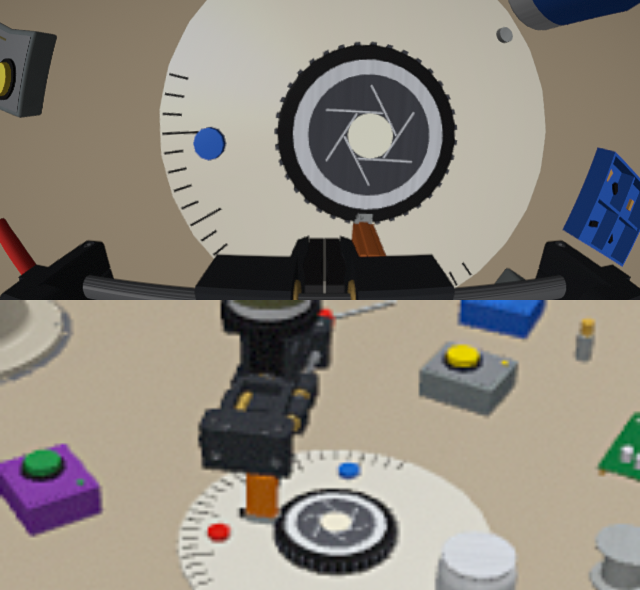

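The paddle is in contact with the finger, and the lever's inner end shows at (363,217). The scene view has the pointer still short of the red mark.

```bash
python3 - <<'E'
from h import *
import json
c=np.array([.5706,-.0423])
for t,px in (("w2",(376,215)),("w3",(363,217))):
    cp=json.load(open(t+".json"));d=onz("wrist",*px,.056,cp)[:2]-c;print(t,np.hypot(*d),np.arctan2(-d[1],-d[0]))
hub=onz("wrist",370,136,.056,cp);print(hub)
# orange in scene image: lower part centroid
im=r.grab_frame("scene");cv2.imwrite("pics/s3.png",im);h=cv2.cvtColor(im,cv2.COLOR_BGR2HSV);H=h[...,0]
ys,xs=np.nonzero((H>=6)&(H<=19)&(h[...,1]>150)&(h[...,2]>70)&(np.indices(H.shape)[0]>190)&(np.indices(H.shape)[0]<235)&(np.indices(H.shape)[1]<325)&(np.indices(H.shape)[1]>280))
print(len(xs),xs.min(),xs.max(),ys.min(),ys.max())
b=ys.max();u=xs[ys>=b-3].mean()
for z in(.06,):
    d=onz("scene",u,b-1,z)[:2]-c;print(np.hypot(*d),np.arctan2(-d[1],-d[0]))
E
```

```text
w2 0.0465142853703114 -0.09194287886035872
w3 0.04602483083209002 0.4870210887546932
[ 0.57075707 -0.04296502  0.056     ]
123 297 306 204 217
0.0590244105861617 0.5713395611118071
```

>>> carry_out --plan "0 -0.1 0.31 0 -0.05;0 -0.1 0.31 0 -0.05;0 -0.1 0.31 0 -0.05;0 -0.1 0.31 0 -0.05;0 0 0 0 0;0 0 0 0 0"

```text
clock: 6.52
position: [0.5114, -0.0642, 0.2408]
orientation: [0.935, 0.355, 0.0, 0.0]
contact_force: [0.1, 0.2, -1.1]
grip_width: 0.0005
grasp_force: 0.2
```

```bash
python3 shot.py w4;python3 - <<'E'
from h import *
im=cv2.imread("pics/w4.png");im2=r.grab_frame("scene")[190:260,260:360];cv2.imwrite("pics/w4c.png",np.vstack([cv2.resize(im[180:250,300:440],(600,300)),cv2.resize(im2,(600,420))[:300]]))
E
```

```text
t 6.53 p [ 0.5114 -0.0642  0.2408] yawx 0.725 z [ 0. -0. -1.] F [ 0.12  0.22 -1.06] w 0.0005
```

View pics/w4c.png

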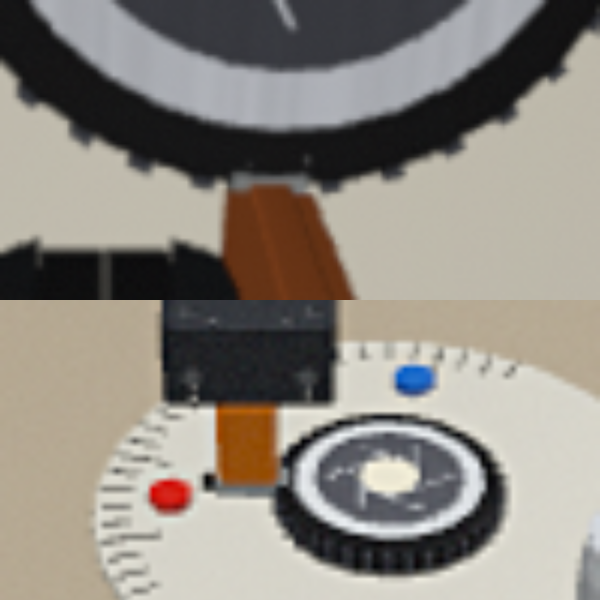

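The steel arm's inner end is at wrist pixel (363,222.7). In the scene view the pointer nib is at (294.7,220.3) and nearly on the red mark.

```bash
python3 - <<'E'
from h import *
import json
c=np.array([.5706,-.0423])
cp=json.load(open("w4.json"));d=onz("wrist",363,222.7,.056,cp)[:2]-c;print(np.hypot(*d),np.arctan2(-d[1],-d[0]))
d=onz("scene",294.7,220.3,.048)[:2]-c;print("nib",np.hypot(*d),np.arctan2(-d[1],-d[0]), "red in scene",onz("scene",287.9,222,.046)[:2]-c, "hub",onz("scene",260+388/6,190+177/6,.056))
E
```

```text
0.04895685219167209 0.7021460552175209
nib 0.07666895173320815 0.6467949820191767 red in scene [-0.07127546 -0.06163856] hub [ 0.57273408 -0.04108604  0.056     ]
```

>>> carry_out --plan "0 0 -1 0 0;0 0 -3 0 0;0 0 0 -5 0;0 0 0 -5 0;0 0 0 -5 0;0 0 0 0 0;0 0 0 0 0;0 0 0 0 0"

```text
clock: 7.62
position: [0.4846, -0.0342, 0.3894]
orientation: [0.935, 0.355, -0.001, -0.001]
contact_force: [-0.6, 0.1, 0.3]
grip_width: 0.0006
grasp_force: 0.0
```

```bash
python3 shot.py w5; python3 w.py w5; python3 -c "
import cv2
im=cv2.imread('pics/w5.png');cv2.imwrite('pics/w5c.png',cv2.resize(im[60:260,250:500],None,fx=3,fy=3,interpolation=2))"
```

```text
t 7.62 p [ 0.4846 -0.0342  0.3894] yawx 0.726 z [-0.002  0.001 -1.   ] F [-0.57  0.09  0.32] w 0.0006
red 218 [ 0.4976 -0.1033] size [0.0174 0.0193]
blue 245 [0.5208 0.0359] size [0.0178 0.0184]
green 224 [ 0.5001 -0.2544] size [0.0216 0.0326]
yellow 452 [0.4753 0.2707] size [0.0325 0.0363]
dial [ 0.5708 -0.0426  0.1299] 0.0006
red r 0.0951 angle 0.6927
blue r 0.0931 angle -1.0041
orange px 570 387.83508771929826 189.3035087719298
paddle r 0.0629 angle 0.6991
V pct [100.   102.   155.5  182.   187.55]
```

View pics/w5c.png

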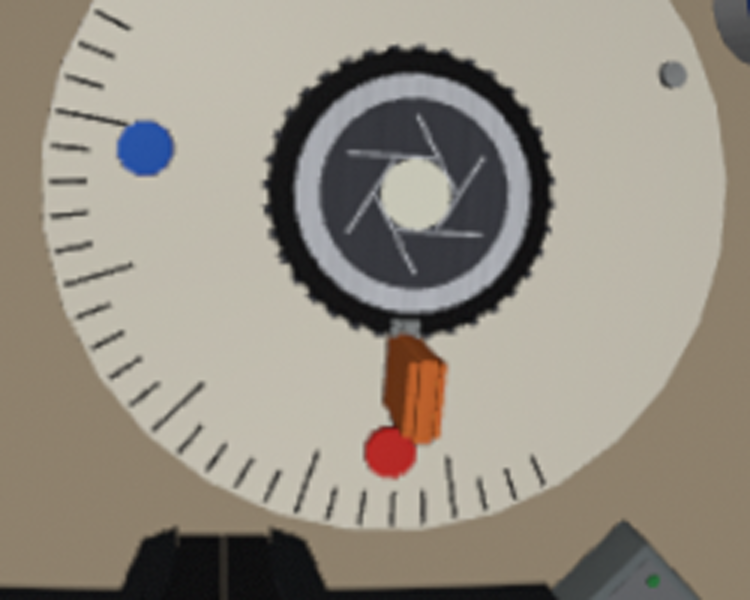

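The wrist view confirms the lever's line from the hub (415,193) through (405,328) runs to the red marker at (390,452): 0.699 against about 0.695 rad, within 1–2 mm. Next I go over the green button.

>>> carry_out --plan "0 -2.79 3.49 0 0;0 -2.79 3.49 0 0;0 -2.79 3.49 0 0;0 -2.79 3.49 0 0;0 -2.79 3.49 0 0;0 0 0 5 0;0 0 0 5 0;0 0 0 0 0;0 0 0 0 0;0 0 0 0 0"

```text
clock: 8.93
position: [0.4966, -0.2575, 0.2927]
orientation: [0.935, 0.355, 0.001, 0.001]
contact_force: [0.5, -1.0, 0.6]
grip_width: 0.0007
grasp_force: 0.0
```

```bash
python3 shot.py w6; python3 - <<'E'
from h import *
for n in("scene","side"): cv2.imwrite(f"pics/{n}6.png",r.grab_frame(n))
a=cv2.imread("pics/w6.png")[100:400];b=cv2.resize(cv2.imread("pics/scene6.png")[200:290,190:290],(320,288));c=cv2.resize(cv2.imread("pics/side6.png")[110:200,280:380],(320,288))
cv2.imwrite("pics/c6.png",np.vstack([a,np.hstack([b,c])]))
E
```

```text
t 8.93 p [ 0.4966 -0.2575  0.2927] yawx 0.726 z [ 0.003 -0.002 -1.   ] F [ 0.52 -0.96  0.59] w 0.0007
```

View pics/c6.png

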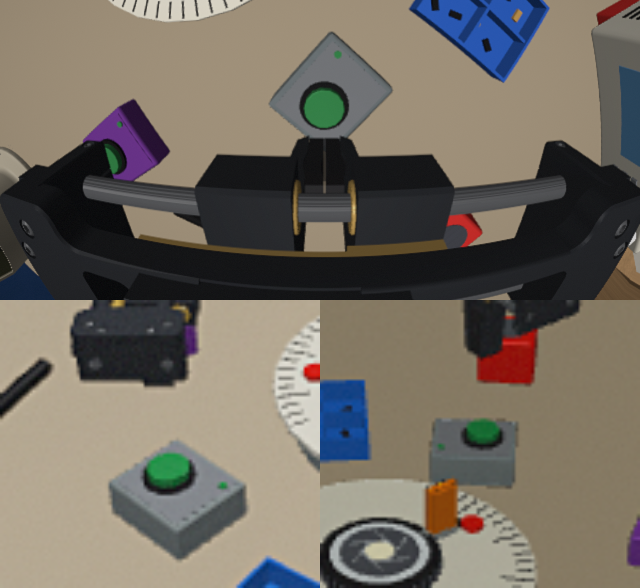

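The green button is fully visible in the wrist view at (324,207), in line with the fingertips.

```bash
python3 - <<'E'
from h import *
import json
cp=json.load(open("w6.json"));P=onz("wrist",324,206.5,.044,cp);p,R=st();print(P.round(4),(R.T@(np.array([*P[:2],.21])-p)*100).round(2))
E
```

```text
t 9.07 p [ 0.4964 -0.2574  0.2918] yawx 0.726 z [ 0.001 -0.001 -1.   ] F [-0.27  0.47  0.38] w 0.0006
[ 0.4961 -0.2583  0.044 ] [-0.08  0.03  8.18]
```

>>> carry_out --plan "0 -0.1 0 2.5 0;0 0 0 2.5 0;0 0 0 2.5 0;0 0 0 0 0;0 0 0 0.2 0;0 0 0 0.2 0;0 0 0 0.2 0;0 0 0 0.2 0;0 0 0 0.2 0;0 0 0 0.15 0;0 0 0 0 0;0 0 0 0 0"

```text
clock: 10.58
position: [0.4956, -0.2582, 0.2045]
orientation: [0.935, 0.355, 0.0, 0.0]
contact_force: [1.1, 1.0, 4.2]
grip_width: 0.0004
grasp_force: 2.4
```

>>> carry_out --plan "0 0 0 0.1 0;0 0 0 0 0;0 0 0 0 0"

```text
clock: 10.95
position: [0.4957, -0.2582, 0.2041]
orientation: [0.935, 0.355, 0.0, 0.0]
contact_force: [-1.9, 1.4, 11.3]
grip_width: 0.0004
grasp_force: 5.5
```

The force rose to 11 N, so the button is at its stop. Now I release it.

>>> carry_out --plan "0 0 0 -0.3 0;0 0 0 -1 0;0 0 0 -4 0;0 0 0 -5 0;0 0 0 -5 0;0 0 0 0 0;0 0 0 0 0;0 0 0 0 0;0 0 0 0 0"

```text
clock: 12.08
position: [0.4955, -0.2581, 0.3552]
orientation: [0.935, 0.355, -0.0, -0.001]
contact_force: [0.3, -0.3, -0.6]
grip_width: 0.0004
grasp_force: 0.0
```

```bash
python3 - <<'E'
from h import *
st();im=r.grab_frame("side");h=cv2.cvtColor(im,cv2.COLOR_BGR2HSV);o=cv2.cvtColor(cv2.imread("pics/side6.png"),cv2.COLOR_BGR2HSV)
for x in(o,h):
    s=x[165:215,290:350];ys,xs=np.nonzero((s[...,0]>5)&(s[...,0]<20)&(s[...,1]>150));print(len(xs),xs.mean()+290,ys.mean()+165)
    s=x[135:165,315:345];ys,xs=np.nonzero((s[...,0]>45)&(s[...,0]<85)&(s[...,1]>120));print("green",len(xs),ys.mean()+135)
r.finish_job()
E
```

```text
t 12.07 p [ 0.4955 -0.2581  0.3552] yawx 0.726 z [-0.001  0.001 -1.   ] F [ 0.25 -0.31 -0.61] w 0.0004
144 317.50694444444446 174.09722222222223
green 64 150.828125
144 317.50694444444446 174.09722222222223
green 64 150.796875
the job is handed in; nothing more can be done
```

I pushed the lever to within about 1–2 mm of the red marker's centre, pressed the green button to its stop (11 N) and let it go, and handed the job in at about 12 s; no verdict came back.

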